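Flip the hex key and pull the stone clamp's screw tight

TASK

The cap screw of the sharpening-stone clamp is run in but not yet tight. Take the L-shaped hex key out of its stand, turn it over so that its short arm goes fully down into the screw's socket, and pull the long arm round clockwise (seen from above) until the screw comes up firmly against its stop. Feel your way: never press down on the screw with more than about 2 kg, and do not pull on the long arm with more than about 0.8 kg. Leave the key standing in the screw, let go, and leave the other things on the table where they are.

Things in the scene. Friction and masses are not known exactly. Their poses are not given: they have to be found in the camera images.
- clamp: Sharpening-stone clamp, fixed to the table: wooden base 100 x 310 x 20 mm, grey stone 70 x 200 mm (top at 45 mm), steel strap over one end of it (top at 53 mm), one large dark cap screw with upright axis. Origin: on the table, on the screw's axis; the stone lies along its own -y, the base ends 50 mm from the origin on +y and on either x side.
- screw (a joint): Turning of the cap screw, against the strap, about its upright axis, rad; grows as it turns clockwise seen from above (tightening). It starts between 0.2 and 0.6. A stiff, even friction of 0.45 Nm holds it wherever it is left; at 1.2 it meets a hard stop and is tight.
- socket_mouth (a point): Centre of the mouth of the hexagonal socket in the cap screw's head, 87 mm above the table. Head 36 mm across, 32 mm high; socket 18 mm across flats, 24 mm deep, sharp-edged; one corner lies on this point's own +x, the others every 60 deg from it. Its axes turn with the screw, z up. The 17 mm key has 0.5 mm to spare on each side and turns about 0.1 rad in the socket before it drives.
- key_stand: Key stand, fixed to the table: wooden plate 120 x 80 x 10 mm with a square dark steel tube (about 31 mm outside, 62 mm deep, bore 21.6 x 19 mm) that leans 30 deg from upright: going up, it leans to the stand's own -x. Its mouth is 75 mm above the table. Origin: centre of the plate's underside.
- hex_key: L-shaped steel hex key, 17 mm across flats, 0.3 to 0.5 kg. Origin: at the bend, where the arms' centre lines meet. Long arm 150 mm along its own +x, short arm 54 mm along its own -z; flats of both arms face its own +y and -y. At the start the long arm stands in the stand's tube, pointing 60 deg below level towards the stand's +x; the bend is on top, 150 mm above the table.
- short_tip (a point): Centre of the end face of the key's short arm, 54 mm from the bend; the end is chamfered over 3 mm down to 14 mm across. At the start it points to the stand's own -x, 30 deg below level. When it is in the socket, short arm down, the long arm points to one of the socket's six corners.
- long_end (a point): Centre of the end face of the key's long arm, 150 mm from the bend, chamfered like the short end. At the start it is hidden at the bottom of the tube.
- salt_shaker: Bystander: salt shaker, 44 mm wide, 90 mm high; origin at the centre of its underside.
- espresso_cup: Bystander: brown espresso cup with a handle, 67 x 94 x 58 mm; origin at the centre of its underside.
- peeler: Bystander: black vegetable peeler lying flat, 170 x 25 x 18 mm; origin under its centre.
- opener: Bystander: bottle opener lying flat, 174 x 41 x 20 mm; origin under its centre.
- washer (a joint): Sinking of the washer, with the screw on it, under downward load, m: 0 unloaded, then about 0.001 for every 10 N pressed straight down on the screw.
- strap (a joint): Sideways twist of the springy steel strap about the screw's axis, rad, clockwise positive: 0 unloaded; it follows the torque on the screw, 0.1 rad for each Nm (0.045 while the screw turns against its friction), and springs back.
Things that resemble listed ones, but are neither listed nor needed, are in the scene too. There is more than one size of the hex_key; the one meant has the size given above.

How it is judged:
By the outcome, as a careful person would: the job done as asked, in the order asked, and still so for the second after the job is handed in, with the robot touching nothing.
It also fails if it takes over 72 s, if anything falls off the work surface, if the arm or the gripper's body presses on something with over 40 N, if the wrist force passes 120 N, or if a joint passes its speed limit or range.

ROBOT

A 6-joint arm with a two-finger parallel gripper is mounted at the origin on a cart in front of the work surface, level with it; the furniture and walls round the work are solid. World frame = base frame: x ahead of the robot, y to its left, z up, the work surface at z = 0. Lengths are in m, angles in degrees, forces in N, time in s.
With the tool pointing down it reaches from about 0.3 to 0.75 m from the base axis. Payload 8.5 kg.
Tool frame: the origin (TCP) lies between the finger pads; the fingertips stand env.finger_overhang ahead of it and the grasp point (between the pads) lies 2 mm behind it (env.finger_overhang is the distance from the TCP to the fingertips, in m); z points along the fingers, y is the line along which they close (so a half turn about z gives the same grasp; the last joint's range is limited). The gripper opens to 85 mm and grips with 20 to 120 N. Pads are 22 mm wide; open, the fingers measure 114 mm over their backs; the gripper's body (76 mm by 85 mm) begins 54 mm behind the grasp point. The pads swing forward as they close: fully open they stand 13 mm farther back than shut.
Start: joints at [-76.392, 21.807, 74.336, -0, 83.858, -12.336], TCP at [0.241, -0.495, 0.248] pointing down, gripper open.
Joint ranges: [-178.18, 178.18], [-50.72, 133.34], [12.68, 142.11], [-81.47, 261.47], [9.98, 163.14], [-165.26, 165.26]. Speed limits (degrees/s): [136.94, 136.94, 180, 180, 180, 180].

INTERFACE

Orientations are given as a 3x3 rotation matrix whose columns are the frame's x, y, z axes.
In Python, from rig import env gives the robot as it stands. The module is installed in compiled form; this text tells all that it offers.
- The arm moves only by the tool jog_arm, never from a script. Its arguments are lists of equal length, an entry for each row: "hand": the finger opening in m, from 0 to 0.0854; "travel": the shift along the world's x, y, z in m, a list of three; "yaw": the turn about the world's z in rad. A call has exactly 5 rows; each row shifts and turns the commanded pose from where the row before left it; what a row does not reach is not made up. A row lasts 1/8 s, in which the tool goes at most 62.5 mm and 10.7 degrees, less where a joint would pass 70% of its speed; a pose out of reach is approached as far as the arm can. A call is refused whole if a number of a shift passes 0.0625 or a number of a turn 0.188, either way. A call with a gripper value outside its range is refused whole. The fingers move at their own pace and stop on an object; "grip_force" is the grip in N (left out, the last holds). Time passes only in rows, so rows that do not move let the fingers close, or fill a call up. It gives the time, the measured TCP pose, the force, the opening and the grip force at its end, in the units of the state.
- env.observe(): the state, without advancing time (a new reading comes with each control period).
- env.get_image(name): name is "scene" or "top" or "wrist"; returns the picture (400x640x3 uint8, red, green, blue); there is no depth.
- env.calibration(name): a dict with "fx", "fy", "cx", "cy" (pixels), "position" and "rotation" of the camera in the world; the wrist camera has in their place "hand_eye" (4x4, takes a point from camera to tool coordinates, whose origin is the TCP and whose axes are the flange's). Camera axes: x right, y down, z forward; pixel columns grow to the right and rows downward; lengths in m; the calibration is good to about 2 mm. A picture is of the moment at which its call begins: read the wrist's pose just before it. calibration takes no time and is no camera call.
- env.close_job(): hands the job in; it is judged then, once.
The state is a dict: "time_s": time; "q": joint angles; "qvel": joint speeds; "joint_efforts": joint torques, N m; "position": TCP position; "tool_rot": TCP orientation; "ft_force": force on the tool from outside, world axes, zero at the start; "wrist_torque": the same for the moment, N m; "grip_width": finger opening in m; "gripper_force": force on a finger pad.
Only numpy, scipy, OpenCV 4.12 (cv2) and the standard library are available. Lean on these libraries where they do the work, as an engineer would, in place of code of your own. Each camera call takes 0.05 s, during which the arm holds its last target. There are 200 camera calls.

## Working session

There is one attempt and no reset: what is moved stays moved. The work goes in short steps, Python scripts to look and compute and a tool call to move; the robot and the scene stay as the last step left them, time stands still between calls to the robot, and variables do not carry over. Pictures are saved under pics/ and viewed, at most 10 in all, crops included, and the job is handed in when it is done.

Besides the shell and the picture viewer there is one more tool, called after "Emit:" by a JSON object that holds its "method" and its "body". jog_arm: Moves the arm, as the interface text tells. Its arguments: {"type":"object","properties":{"hand":{"type":"array"},"travel":{"type":"array"},"yaw":{"type":"array"},"grip_force":{"type":"number"}},"required":["hand","travel","yaw"]}

```bash
mkdir -p pics
cat > h.py <<'E'
import numpy as np, cv2
from rig import env
def snap(cam,name,crop=None,s=1):
    im=env.get_image(cam)
    cv2.imwrite(f'pics/{name}_full.png',im[:,:,::-1])
    if crop: x0,y0,x1,y1=crop; im=im[y0:y1,x0:x1]
    if s!=1: im=cv2.resize(im,None,fx=s,fy=s,interpolation=cv2.INTER_CUBIC)
    cv2.imwrite(f'pics/{name}.png',im[:,:,::-1])
def campose(cam,st=None):
    c=env.calibration(cam)
    if 'hand_eye' in c:
        st=st or env.observe(); T=np.eye(4); T[:3,:3]=np.array(st['tool_rot']); T[:3,3]=st['position']
        M=T@np.array(c['hand_eye']); return c,M[:3,3],M[:3,:3]
    return c,np.array(c['position']),np.array(c['rotation'])
def ray(cam,u,v,st=None):
    c,p,R=campose(cam,st); d=R@np.array([(u-c['cx'])/c['fx'],(v-c['cy'])/c['fy'],1]); return p,d
def atz(cam,u,v,z,st=None):
    p,d=ray(cam,u,v,st); return p+d*(z-p[2])/d[2]
def proj(cam,X,st=None):
    c,p,R=campose(cam,st); q=R.T@(np.array(X)-p); return np.array([c['fx']*q[0]/q[2]+c['cx'],c['fy']*q[1]/q[2]+c['cy']])
E
python3 - <<'E'
from h import *
snap('top','top1');snap('scene','scene1')
a=cv2.imread('pics/top1.png');b=cv2.imread('pics/scene1.png')
np.set_printoptions(precision=3,suppress=True)
for n in('top','scene'):
    print(env.calibration(n))
print(env.calibration('wrist'),env.finger_overhang,env.observe())
E
```

```text
{'fx': 386.85170149796795, 'fy': 386.85170149796795, 'cx': 329.4184489140886, 'cy': 193.42899953811863, 'position': array([0.497, 0.146, 0.943]), 'rotation': array([[ 0.004, -0.995,  0.099],
       [-1.   , -0.003,  0.007],
       [-0.007, -0.099, -0.995]])}
{'fx': 383.87733689097723, 'fy': 383.87733689097723, 'cx': 318.0444094944636, 'cy': 201.3102869381641, 'position': array([0.256, 0.747, 0.859]), 'rotation': array([[-0.874, -0.368,  0.318],
       [-0.486,  0.639, -0.596],
       [ 0.016, -0.675, -0.737]])}
{'fx': 336.3193365654037, 'fy': 336.3193365654037, 'cx': 318.8542930604108, 'cy': 200.62015777096178, 'hand_eye': array([[-0.   , -0.957, -0.29 ,  0.074],
       [ 1.   , -0.001,  0.001, -0.   ],
       [-0.001, -0.29 ,  0.957, -0.126],
       [ 0.   ,  0.   ,  0.   ,  1.   ]])} 0.017 {'time_s': 0.1, 'q': array([-76.393,  21.837,  74.378,  -0.   ,  83.861, -12.338]), 'qvel': array([-0.004, -0.068, -0.026, -0.065, -0.104, -0.092]), 'joint_efforts': array([  0.004, -44.922, -23.166,  -0.   ,   0.004,  -0.   ]), 'position': array([ 0.241, -0.494,  0.248]), 'tool_rot': array([[ 0.899,  0.438, -0.   ],
       [ 0.438, -0.899,  0.001],
       [ 0.   , -0.001, -1.   ]]), 'ft_force': array([0.205, 0.333, 0.18 ]), 'wrist_torque': array([-0.02 ,  0.042, -0.007]), 'gripper_force': 0.0, 'grip_width': 0.08558684572337973}
```

View pics/top1.png

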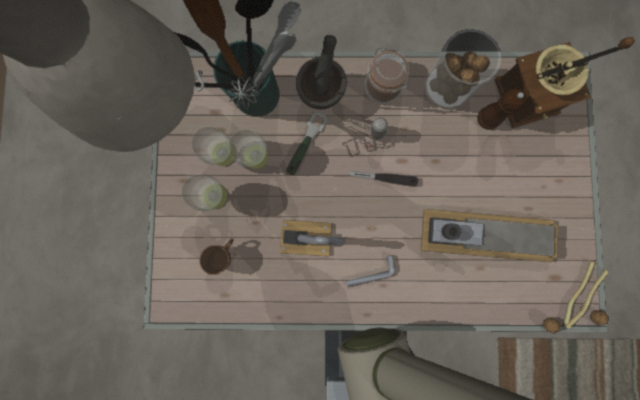

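View pics/scene1.png

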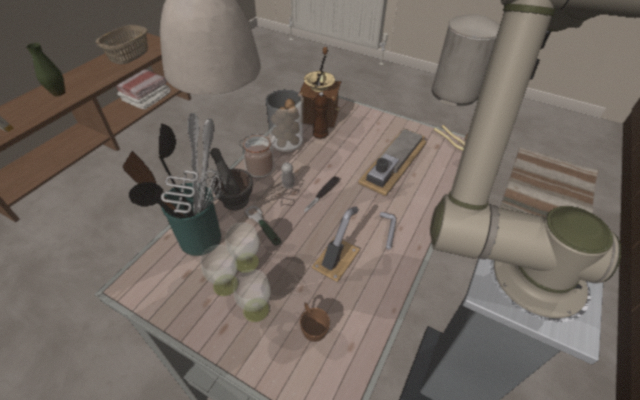

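The top picture shows the clamp with its screw at about (452,231) and the stand at about (307,238), with a key standing in its tube and the bend near (330,240). A second L-key lies flat at about (372,273). Candidates are the standing key and the lying key. The standing one fits "in its stand", and I'll confirm that in an enlarged crop.

Run:
```python
from h import *
np.set_printoptions(precision=3,suppress=True)
a=cv2.imread('pics/top1.png');b=cv2.imread('pics/scene1.png')
A=cv2.resize(a[205:295,270:410],None,fx=5.7,fy=5.7,interpolation=cv2.INTER_CUBIC)[:300]
A=cv2.resize(a[215:265,275:408],(798,300),interpolation=cv2.INTER_CUBIC)
B=cv2.resize(a[200:268,415:565],(662,300),interpolation=cv2.INTER_CUBIC)
B=cv2.copyMakeBorder(B,0,0,0,136,cv2.BORDER_CONSTANT)
cv2.imwrite('pics/crop1.png',np.vstack([A,B]))
for n,u,v,z in [('lie_a',348,285,.008),('lie_bend',391,277,.008),('lie_tip',390,258,.008),('screw',452,231,.087),('stand',307,238,.01)]:
    print(n,atz('top',u,v,z))
```

```text
lie_a [0.372 0.108 0.008]
lie_bend [0.391 0.006 0.008]
lie_tip [0.436 0.008 0.008]
screw [ 0.5   -0.117  0.087]
stand [0.483 0.206 0.01 ]
```

View pics/crop1.png

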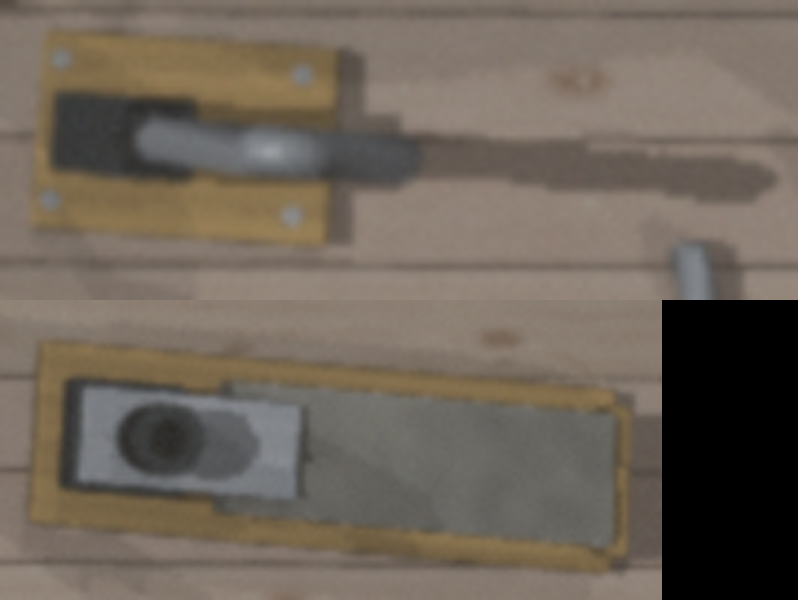

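The standing key is thick, with its bend at about (320,240) and its tip at (344,241). The lying key measures only about 104 x 46 mm, so it's the smaller decoy. The standing key is the one meant. Next I compute poses and pixel directions.

Run:
```python
from h import *
np.set_printoptions(precision=3,suppress=True)
P=[atz('top',275+u/6,215+v/6,.01)[:2] for u,v in [(48,32),(340,50),(325,243),(33,230)]]
P=np.array(P);print(P,np.linalg.norm(np.roll(P,-1,0)-P,axis=1)); c=P.mean(0)
x=(P[0]+P[3]-P[1]-P[2]); x/=np.linalg.norm(x); print('stand',c,'x',x,np.degrees(np.arctan2(x[1],x[0])))
s=atz('top',452.4,231.3,.087);print('screw',s)
C=np.array([atz('top',415+u/4.413,200+(v-300)/4.413,.02)[:2] for u,v in [(42,343),(632,405),(608,572),(28,522)]]);print(C)
d=C[0]+C[3]-C[1]-C[2];d/=np.linalg.norm(d);print('clamp y',d,'origin est',(C[0]+C[3])/2-d*.05)
# key model: tube axis through; bend position unknown along x; check against pixels
for u,v,z,n in [(150,137,.0,'x')]: pass
for t in np.arange(-.09,-.0,.01):
    b=np.r_[c+x*t,.15]; tip=b+np.r_[-x*.866*.054,-.027]; q=b+.0866*np.r_[x*.5,-.866]
    print(round(t,3),b,[(proj('top',k)-[275,215])*6 for k in (q,b,tip)],[proj('scene',k) for k in (q,b,tip)])
```

```text
[[0.525 0.264]
 [0.518 0.147]
 [0.441 0.153]
 [0.446 0.269]] [0.117 0.077 0.116 0.079]
stand [0.482 0.208] x [0.049 0.999] 87.18828656977848
screw [ 0.5   -0.118  0.087]
[[ 0.551 -0.074]
 [ 0.518 -0.39 ]
 [ 0.43  -0.372]
 [ 0.455 -0.065]]
clamp y [0.092 0.996] origin est [ 0.498 -0.119]
-0.09 [0.478 0.118 0.15 ] [array([300.147, 147.718]), array([423.614, 158.813]), array([554.347, 164.04 ])] [array([347.12 , 229.264]), array([357.565, 199.408]), array([364.908, 195.417])]
-0.08 [0.479 0.128 0.15 ] [array([273.261, 146.289]), array([394.142, 157.245]), array([525.808, 162.522])] [array([345.248, 231.827]), array([355.697, 201.871]), array([363.169, 197.743])]
-0.07 [0.479 0.138 0.15 ] [array([246.384, 144.86 ]), array([364.678, 155.677]), array([497.277, 161.004])] [array([343.354, 234.42 ]), array([353.807, 204.364]), array([361.41 , 200.096])]
-0.06 [0.48  0.148 0.15 ] [array([219.514, 143.431]), array([335.224, 154.111]), array([468.755, 159.487])] [array([341.438, 237.044]), array([351.893, 206.888]), array([359.631, 202.476])]
-0.05 [0.48  0.158 0.15 ] [array([192.652, 142.002])
[... 195 characters left out ...]
ay([276.344, 150.978]), array([411.736, 156.455])] [array([337.536, 242.386]), array([347.995, 212.029]), array([356.01, 207.32])]
-0.03 [0.481 0.178 0.15 ] [array([138.95 , 139.147]), array([246.917, 149.413]), array([383.24 , 154.939])] [array([335.55 , 245.104]), array([346.01 , 214.648]), array([354.167, 209.785])]
-0.02 [0.482 0.188 0.15 ] [array([112.111, 137.72 ]), array([217.5  , 147.848]), array([354.752, 153.424])] [array([333.54 , 247.856]), array([344.   , 217.299]), array([352.303, 212.279])]
-0.01 [0.482 0.198 0.15 ] [array([ 85.28 , 136.293]), array([188.092, 146.283]), array([326.273, 151.909])] [array([331.506, 250.642]), array([341.964, 219.983]), array([350.416, 214.803])]
```

Emit:
{"method": "jog_arm", "body": {"hand": [0.0854,0.0854,0.0854,0.0854,0.0854], "travel": [[0.026,0.038,0],[0.026,0.038,0],[0.026,0.038,0],[0.026,0.038,0],[0.026,0.038,0]], "yaw": [0.1,0.1,0.1,0.1,0.1]}}

```text
time_s: 0.72
position: [0.3712, -0.3032, 0.2481]
tool_rot: [[0.577, 0.817, -0.0], [0.817, -0.577, 0.0], [0.0, -0.001, -1.0]]
ft_force: [0.4, -0.3, 0.4]
grip_width: 0.0852
gripper_force: 0.0
```

Emit:
{"method": "jog_arm", "body": {"hand": [0.0854,0.0854,0.0854,0.0854,0.0854], "travel": [[0.026,0.037,-0.012],[0.026,0.037,-0.012],[0.026,0.037,-0.012],[0.026,0.037,-0.012],[0.026,0.037,-0.012]], "yaw": [0.11,0.11,0.11,0.11,0.11]}}

```text
time_s: 1.35
position: [0.5012, -0.1182, 0.1877]
tool_rot: [[0.064, 0.998, -0.0], [0.998, -0.064, 0.0], [0.0, -0.0, -1.0]]
ft_force: [0.3, -0.6, 0.1]
grip_width: 0.0857
gripper_force: 0.0
```

Emit:
{"method": "jog_arm", "body": {"hand": [0.0854,0.0854,0.0854,0.0854,0.0854], "travel": [[0,0,0],[0,0,0],[0,0,0],[0,0,0],[0,0,0]], "yaw": [0,0,0,0,0]}}

```text
time_s: 1.98
position: [0.5004, -0.12, 0.1885]
tool_rot: [[0.069, 0.998, 0.0], [0.998, -0.069, -0.0], [-0.0, 0.0, -1.0]]
ft_force: [-0.4, -0.6, -0.8]
grip_width: 0.085
gripper_force: 0.0
```

Run:
```python
from h import *
np.set_printoptions(precision=4,suppress=True)
st=env.observe(); print(st['position'],st['tool_rot'],st['q'])
p=proj('wrist',[.5,-.118,.087],st);print(p)
u,v=map(int,p)
snap('wrist','w1',(max(u-50,0),max(v-40,0),u+50,v+40),7)
```

```text
[ 0.5004 -0.12    0.1885] [[ 0.0689  0.9976  0.0002]
 [ 0.9976 -0.0689 -0.0001]
 [-0.0001  0.0002 -1.    ]] [-26.6835  21.3756  85.6647  -0.0019  72.9447 -22.7322]
[317.3126 205.0876]
```

View pics/w1.png

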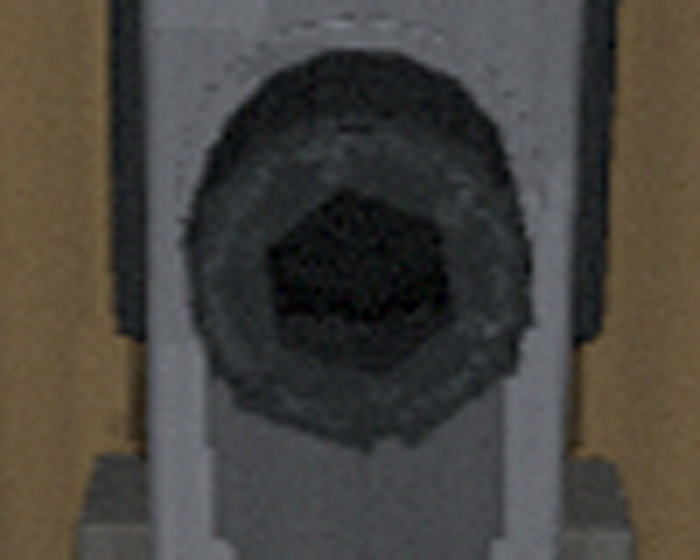

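The socket hexagon is centred near crop (360,281), with corners at about (352,188), (443,230), (449,315), (372,373), (283,333) and (268,255).

Run:
```python
from h import *
np.set_printoptions(precision=4,suppress=True)
st=env.observe()
P=np.array([atz('wrist',267+u/7,165+v/7,.087,st)[:2] for u,v in [(352,188),(443,230),(449,315),(372,373),(283,333),(268,255)]])
c=P.mean(0);d=P-c;a=np.degrees(np.arctan2(d[:,1],d[:,0]));print(c,np.linalg.norm(d,axis=1),a,a%60)
```

```text
[ 0.5009 -0.1182] [0.01   0.0099 0.0096 0.0098 0.0096 0.0098] [  91.2733   30.1528  -25.0019  -87.4347 -150.0191  158.5788] [31.2733 30.1528 34.9981 32.5653 29.9809 38.5788]
```

Emit:
{"method": "jog_arm", "body": {"hand": [0.0854,0.0854,0.0854,0.0854,0.0854], "travel": [[-0.0035,0.06,0.003],[-0.0035,0.06,0.003],[-0.0035,0.06,0.003],[-0.004,0.06,0.003],[-0.004,0.06,0]], "yaw": [0.02,0,0,0,0]}}

```text
time_s: 2.65
position: [0.4819, 0.1823, 0.2007]
tool_rot: [[0.048, 0.999, 0.001], [0.999, -0.048, 0.0], [0.0, 0.001, -1.0]]
ft_force: [0.9, 0.4, 0.5]
grip_width: 0.0858
gripper_force: 0.0
```

Emit:
{"method": "jog_arm", "body": {"hand": [0.0854,0.0854,0.0854,0.0854,0.0854], "travel": [[0,0.008,0],[0,0,-0.02],[0,0,-0.02],[0,0,-0.02],[0,0,0]], "yaw": [0,0,0,0,0]}}

```text
time_s: 3.28
position: [0.4818, 0.1875, 0.1394]
tool_rot: [[0.049, 0.999, -0.003], [0.999, -0.049, -0.001], [-0.001, -0.003, -1.0]]
ft_force: [0.8, 0.1, -0.3]
grip_width: 0.0851
gripper_force: 0.0
```

Run:
```python
from h import *
np.set_printoptions(precision=4,suppress=True)
st=env.observe(); print(st['position'],st['tool_rot'][:,0])
for X in ([.481,.168,.15],[.4832,.2113,.075]): print(proj('wrist',X,st))
snap('wrist','w2')
```

```text
[0.4818 0.1875 0.1394] [ 0.0491  0.9988 -0.0007]
[318.3976 338.7319]
[318.7964 188.6453]
```

View pics/w2.png

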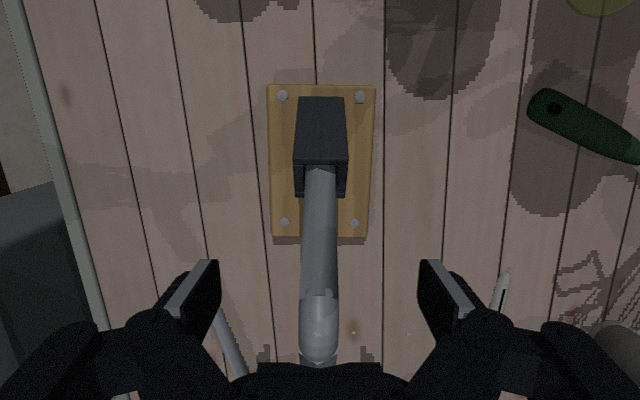

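The wrist picture shows the key's long arm along column 319, its bend near (318,340) and the tube mouth near (320,178), all within about 2 mm of my estimate. I'll descend and grip.

Emit:
{"method": "jog_arm", "body": {"hand": [0.0854,0.0854,0.0854,0.05,0.03], "travel": [[0,0,-0.013],[0,0,-0.013],[0,0,0],[0,0,0],[0,0,0]], "yaw": [0,0,0,0,0], "grip_force": 60}}

```text
time_s: 3.95
position: [0.4823, 0.1885, 0.1147]
tool_rot: [[0.048, 0.999, 0.001], [0.999, -0.048, 0.0], [0.0, 0.001, -1.0]]
ft_force: [0.2, 0.5, -0.5]
grip_width: 0.0516
gripper_force: 0.0
```

Emit:
{"method": "jog_arm", "body": {"hand": [0.01,0.01,0.01,0.01,0.01], "travel": [[0,0,0],[0,0,0],[0,0,0],[0,0,0],[0,0,0]], "yaw": [0,0,0,0,0]}}

```text
time_s: 4.58
position: [0.4823, 0.1884, 0.1145]
tool_rot: [[0.048, 0.999, 0.001], [0.999, -0.048, 0.0], [0.0, 0.001, -1.0]]
ft_force: [0.7, -0.3, 2.6]
grip_width: 0.0161
gripper_force: 58.7
```

Emit:
{"method": "jog_arm", "body": {"hand": [0.01,0.01,0.01,0.01,0.01], "travel": [[-0.0003,-0.006,0.0104],[-0.0003,-0.007,0.0121],[-0.0003,-0.007,0.0121],[-0.0003,-0.007,0.0121],[0,0,0]], "yaw": [0,0,0,0,0]}}

```text
time_s: 5.2
position: [0.4812, 0.1609, 0.1621]
tool_rot: [[0.049, 0.999, 0.002], [0.999, -0.049, -0.0], [0.0, 0.002, -1.0]]
ft_force: [0.0, -0.2, -3.9]
grip_width: 0.0164
gripper_force: 58.8
```

Emit:
{"method": "jog_arm", "body": {"hand": [0.01,0.01,0.01,0.01,0.01], "travel": [[-0.0003,-0.007,0.0121],[0,-0.002,0.008],[0,0,0],[0,0,0],[0,0,0]], "yaw": [0,0,0,0,0]}}

```text
time_s: 5.82
position: [0.4804, 0.1525, 0.1808]
tool_rot: [[0.048, 0.999, -0.001], [0.999, -0.048, -0.0], [-0.0, -0.001, -1.0]]
ft_force: [1.0, -0.7, -2.6]
grip_width: 0.0162
gripper_force: 58.8
```

Run:
```python
from h import *
np.set_printoptions(precision=4,suppress=True)
st=env.observe(); print(st['position'],st['ft_force'],st['wrist_torque'])
snap('scene','s2',(290,130,430,250),5)
```

```text
[0.4804 0.1525 0.1808] [ 0.9894 -0.6661 -2.5891] [-0.0025  0.0053  0.0219]
```

View pics/s2.png

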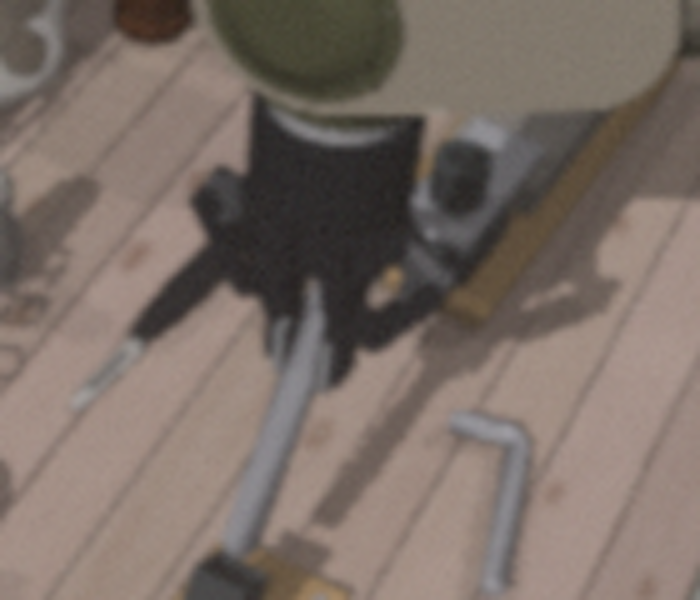

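The crop shows the key held, with its long end just out of the tube mouth at crop (235,550). The tool cannot tilt, so I'll swing the key level in the pads by laying its long arm on the tube's upper rim and following an arc down, with a lighter grip.

Emit:
{"method": "jog_arm", "body": {"hand": [0.01,0.01,0.01,0.01,0.01], "travel": [[0,0,0.02],[0,0.017,0.02],[0.001,0.017,0],[0.001,0,-0.03],[0,0,-0.018]], "yaw": [0,0,0,0,0], "grip_force": 35}}

```text
time_s: 6.5
position: [0.4818, 0.1871, 0.1708]
tool_rot: [[0.047, 0.999, -0.003], [0.999, -0.047, -0.0], [-0.001, -0.003, -1.0]]
ft_force: [0.3, 0.8, -3.9]
grip_width: 0.0161
gripper_force: 58.7
```

Emit:
{"method": "jog_arm", "body": {"hand": [0.01,0.01,0.01,0.01,0.01], "travel": [[0,0,-0.009],[0,-0.007,-0.004],[0,-0.0067,-0.0038],[0,-0.0061,-0.005],[0,-0.0061,-0.005]], "yaw": [0,0,0,0,0]}}

```text
time_s: 7.12
position: [0.4824, 0.1615, 0.1464]
tool_rot: [[0.048, 0.999, 0.0], [0.999, -0.048, 0.002], [0.002, -0.0, -1.0]]
ft_force: [-1.2, 5.2, -0.6]
grip_width: 0.0161
gripper_force: 56.6
```

Emit:
{"method": "jog_arm", "body": {"hand": [0.01,0.01,0.01,0.01,0.01], "travel": [[0,-0.0051,-0.006],[0,-0.0051,-0.006],[0,-0.004,-0.0068],[0,-0.004,-0.0068],[0,-0.0027,-0.0074]], "yaw": [0,0,0,0,0]}}

```text
time_s: 7.75
position: [0.4827, 0.1391, 0.1129]
tool_rot: [[0.048, 0.999, 0.0], [0.999, -0.048, -0.001], [-0.001, 0.0, -1.0]]
ft_force: [-2.2, -1.1, 3.6]
grip_width: 0.0166
gripper_force: 52.8
```

Emit:
{"method": "jog_arm", "body": {"hand": [0.01,0.01,0.01,0.01,0.01], "travel": [[0,-0.0027,-0.0074],[0,-0.0014,-0.0077],[0,-0.0014,-0.0078],[0,0,0],[0,0,0]], "yaw": [0,0,0,0,0]}}

```text
time_s: 8.38
position: [0.4827, 0.1341, 0.0904]
tool_rot: [[0.048, 0.999, 0.0], [0.999, -0.048, -0.0], [-0.0, 0.0, -1.0]]
ft_force: [-1.0, -1.0, 0.1]
grip_width: 0.0163
gripper_force: 51.7
```

Run:
```python
from h import *
np.set_printoptions(precision=4,suppress=True)
st=env.observe(); print(st['position'],st['ft_force'],st['wrist_torque'],st['gripper_force'])
g=st['position']+[0,0,.002]
for a in (-10,0,10,20):
    r=np.radians(a);d=np.r_[st['tool_rot'][:2,0]*np.cos(r),-np.sin(r)];n=np.r_[st['tool_rot'][:2,0]*np.sin(r),np.cos(r)]
    print(a,[proj(c,X)for c in('scene','top') for X in (g+.11*d,g-.04*d,g-.04*d-.054*n)])
a=env.get_image('scene')[180:300,280:420];b=env.get_image('top')[195:285,270:410]
o=np.vstack([cv2.resize(a,(560,480)),np.zeros((1,560,3),np.uint8)])[:360]
cv2.imwrite('pics/s3.png',cv2.resize(a,(700,600),interpolation=cv2.INTER_CUBIC)[:,:,::-1])
cv2.imwrite('pics/s3t.png',cv2.resize(b,(700,450),interpolation=cv2.INTER_CUBIC)[:,:,::-1])
```

```text
[0.4827 0.1341 0.0904] [-1.0499 -0.9736  0.1379] [0.0197 0.2317 0.1212] 51.73255420289934
-10 [array([330.5996, 241.4367]), array([358.162 , 209.7438]), array([354.8014, 224.5237]), array([287.0014, 236.1735]), array([355.3452, 239.5323]), array([349.9804, 238.8853])]
0 [array([329.9397, 246.5729]), array([358.5097, 207.8871]), array([356.688 , 220.7733]), array([287.2548, 236.0411]), array([355.813 , 239.6081]), array([354.4   , 239.1554])]
10 [array([329.9839, 250.6305]), array([358.6479, 206.3003]), array([358.4214, 216.9329]), array([288.9878, 235.992 ]), array([355.7273, 239.656 ]), array([358.4022, 239.4153])]
20 [array([330.6982, 253.5175]), array([358.5693, 205.0332]), array([359.9581, 213.0986]), array([292.0571, 236.0224]), array([355.077 , 239.6737]), array([361.8729, 239.6581])]
```

View pics/s3.png

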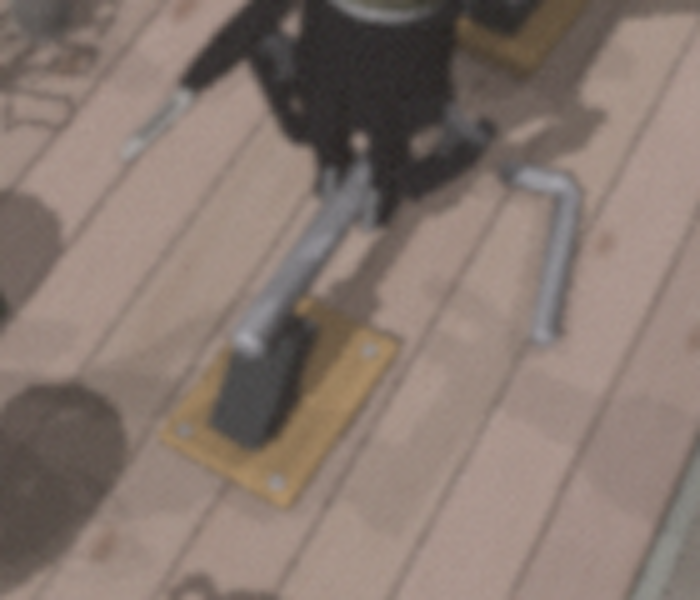

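The end face centre is at crop (248,342), which is px (329.6,248.4), and this puts the long arm about 4-5° below level. I'll press about 7 mm more, lift clear, and measure the tilt from the wrist image by how the arm's edges converge.

Emit:
{"method": "jog_arm", "body": {"hand": [0.01,0.01,0.01,0.01,0.01], "travel": [[0,0,-0.004],[0,0,-0.003],[0,0,0],[0,-0.004,0.02],[0,-0.004,0.03]], "yaw": [0,0,0,0,0]}}

```text
time_s: 9.1
position: [0.482, 0.1263, 0.1329]
tool_rot: [[0.048, 0.999, -0.003], [0.999, -0.048, 0.0], [0.0, -0.003, -1.0]]
ft_force: [0.9, -0.2, -2.6]
grip_width: 0.0158
gripper_force: 51.1
```

Emit:
{"method": "jog_arm", "body": {"hand": [0.01,0.01,0.01,0.01,0.01], "travel": [[0,-0.02,0.04],[0,-0.02,0.02],[0,0,0],[0,0,0],[0,0,0]], "yaw": [0,0,0,0,0]}}

```text
time_s: 9.72
position: [0.4822, 0.0868, 0.1923]
tool_rot: [[0.047, 0.999, -0.002], [0.999, -0.047, 0.0], [0.0, -0.002, -1.0]]
ft_force: [0.1, 0.3, -3.2]
grip_width: 0.0157
gripper_force: 51.2
```

Run:
```python
from h import *
np.set_printoptions(precision=4,suppress=True)
st=env.observe(); print(st['position'],st['ft_force'],st['wrist_torque'])
snap('wrist','w3')
```

```text
[0.4822 0.0868 0.1923] [ 0.1131  0.3277 -3.2346] [-0.0841  0.029  -0.0286]
```

View pics/w3.png

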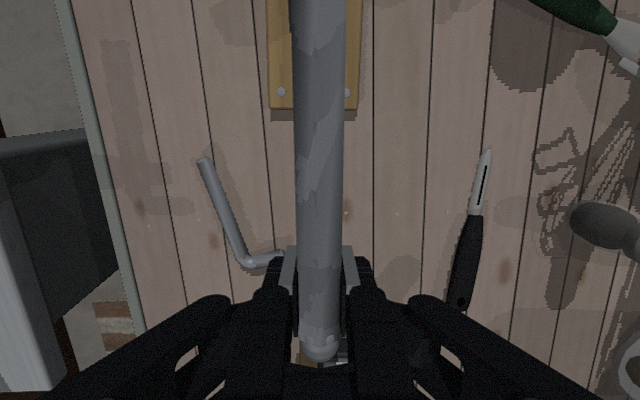

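The wrist view shows the long arm from (319,0) down to the bend, whose outer end is at about (320,360). I'll fit its edges.

Run:
```python
from h import *
from scipy.optimize import least_squares
np.set_printoptions(precision=4,suppress=True)
im=cv2.cvtColor(cv2.imread('pics/w3_full.png'),cv2.COLOR_BGR2LAB).astype(float)
im=cv2.GaussianBlur(im,(0,0),1)
L=[];R=[]
for v in list(range(112,240,2)):
    g=np.abs(np.diff(im[v,:,2]))+0.5*np.abs(np.diff(im[v,:,0]))
    a=np.arange(280,306);b=np.arange(334,358)
    for S,i in((L,a),(R,b)):
        k=i[np.argmax(g[i])]; n=np.arange(k-3,k+4);S.append((v,(n*g[n]).sum()/g[n].sum()+.5))
def fit(S):
    S=np.array(S);m=np.ones(len(S),bool)
    for _ in range(4):
        p=np.polyfit(S[m,0],S[m,1],1);r=S[:,1]-np.polyval(p,S[:,0]);m=abs(r)<1
    return p,m.sum(),r[m].std()
pl,pr=fit(L),fit(R);print(pl,pr)
w=pr[0]-pl[0]; print('width at 120,230',np.polyval(w,[120,230]))
c=env.calibration('wrist');H=np.array(c['hand_eye'])
def model(p,vs):
    a,h=p  # arm: tool pts (x,0,h+...) ; z forward(down) ; edges at height 4.9mm above centre
    out=[]
    for v in vs:
        # ray in tool
        d=H[:3,:3]@np.array([0,(v-c['cy'])/c['fy'],1]);o=H[:3,3]
        # plane: z = h + tan(a)*x -.0049
        t=(h-.0049/np.cos(a)+np.tan(a)*o[0]-o[2])/(d[2]-np.tan(a)*d[0]); out.append(.017*c['fx']/t)
    return np.array(out)
vs=np.arange(112,240,8.);W=np.polyval(w,vs)
s=least_squares(lambda p:model(p,vs)-W,[0,0]);print('both: a',np.degrees(s.x[0]),'h',s.x[1])
for h in(-.004,-.002,0):
    s=least_squares(lambda p:model([p[0],h],vs)-W,[0.]);print(h,np.degrees(s.x[0]),np.abs(s.fun).max())
# bend outer corner ray at key-plane, v=360
for v in (355,360,365):
    d=H[:3,:3]@np.array([0,(v-c['cy'])/c['fy'],1]);o=H[:3,3];t=(-.002-o[2])/d[2];print(v,(o+t*d)*1000)
# lateral yaw
```

```text
(array([  0.0241, 290.1202]), np.int64(64), np.float64(0.09342531030117834)) (array([ -0.019 , 346.0662]), np.int64(59), np.float64(0.15388840582805832))
width at 120,230 [50.7722 46.0296]
both: a -0.10568381668987867 h -0.0049034364108129
-0.004 -1.070206505604953 0.17821631998646836
-0.002 -3.192853875420755 0.5764621813119675
0 -5.293619433234131 0.9798600075224613
355 [-35.2186   0.3343  -2.    ]
360 [-37.9449   0.3332  -2.    ]
365 [-40.7002   0.332   -2.    ]
```

Run:
```python
from h import *
np.set_printoptions(precision=4,suppress=True,linewidth=200)
st=env.observe();x=st['tool_rot'][:,0];g=st['position']+[0,0,.004]
for cam in('top','scene'):
    im=cv2.GaussianBlur(env.get_image(cam),(0,0),.6).astype(np.float32)
    s=np.arange(.06,.15,.003)
    P=np.array([proj(cam,g+x*k) for k in s]).astype(np.float32)
    V=cv2.remap(im,P[:,:1],P[:,1:],cv2.INTER_LINEAR)[:,0]
    print(cam,[proj(cam,g+x*k) for k in(.1,.11,.12)])
    for k,v in zip(s,V): print(round(k*1000),v.round(),end=' ')
    print()
```

```text
top [array([310.8524, 237.2301]), array([305.6484, 236.9631]), array([300.446 , 236.6963])]
60 [94. 94. 75.] 63 [80. 81. 59.] 66 [75. 76. 55.] 69 [72. 73. 53.] 72 [77. 78. 66.] 75 [97. 99. 99.] 78 [105. 107. 110.] 81 [105. 108. 110.] 84 [105. 106. 109.] 87 [107. 109. 112.] 90 [112. 115. 118.] 93 [115. 117. 121.] 96 [116. 119. 122.] 99 [115. 118. 121.] 102 [115. 117. 120.] 105 [113. 117. 120.] 108 [113. 116. 119.] 111 [113. 115. 119.] 114 [113. 115. 119.] 117 [94. 95. 97.] 120 [56. 54. 52.] 123 [44. 41. 39.] 126 [46. 44. 41.] 129 [55. 54. 52.] 132 [60. 60. 58.] 135 [60. 61. 59.] 138 [60. 61. 58.] 141 [59. 60. 58.] 144 [59. 60. 60.] 147 [58. 59. 58.] 
scene [array([343.5251, 203.0773]), array([341.4214, 205.7667]), array([339.2901, 208.4914])]
60 [111. 109. 111.] 63 [110. 107. 110.] 66 [109. 107. 109.] 69 [109. 107. 109.] 72 [108. 106. 109.] 75 [110. 107. 110.] 78 [113. 111. 114.] 81 [121. 118. 122.] 84 [125. 122. 126.] 87 [126. 123. 128.] 90 [127. 125. 128.] 93 [127. 124. 129.] 96 [125. 122. 127.] 99 [124. 121. 125.] 102 [124. 123. 126.] 105 [132. 129. 133.] 108 [145. 141. 147.] 111 [151. 148. 154.] 114 [141. 138. 142.] 117 [135. 131. 133.] 120 [140. 131. 130.] 123 [150. 137. 130.] 126 [158. 140. 131.] 129 [160. 142. 131.] 132 [159. 141. 130.] 135 [159. 142. 131.] 138 [160. 143. 131.] 141 [161. 143. 132.] 144 [160. 143. 132.] 147 [161. 143. 132.]
```

Emit:
{"method": "jog_arm", "body": {"hand": [0.005,0.005,0.005,0.005,0.005], "travel": [[0.0035,-0.0344,0],[0.0035,-0.0344,0],[0.0035,-0.0344,0],[0.0035,-0.0344,0],[0.0033,-0.0344,0]], "yaw": [0.019,0.019,0.019,0.019,0.019], "grip_force": 100}}

```text
time_s: 10.5
position: [0.5, -0.0868, 0.1932]
tool_rot: [[-0.048, 0.999, -0.0], [0.999, 0.048, 0.0], [0.0, -0.0, -1.0]]
ft_force: [0.4, 1.1, -4.6]
grip_width: 0.0153
gripper_force: 97.5
```

Emit:
{"method": "jog_arm", "body": {"hand": [0.005,0.005,0.005,0.005,0.005], "travel": [[0,0,-0.015],[0,0,-0.015],[0,0,-0.01],[0,0,-0.006],[0,0,0]], "yaw": [0,0,0,0,0]}}

```text
time_s: 11.12
position: [0.4999, -0.0857, 0.1473]
tool_rot: [[-0.047, 0.999, -0.0], [0.999, 0.047, 0.0], [0.0, -0.0, -1.0]]
ft_force: [0.3, -0.3, -3.1]
grip_width: 0.0154
gripper_force: 97.6
```

Emit:
{"method": "jog_arm", "body": {"hand": [0.005,0.005,0.005,0.005,0.005], "travel": [[0,0,-0.002],[0,0,-0.002],[0,0,-0.002],[0,0,-0.002],[0,0,0]], "yaw": [0,0,0,0,0]}}

```text
time_s: 11.75
position: [0.4998, -0.0858, 0.1393]
tool_rot: [[-0.047, 0.999, -0.0], [0.999, 0.047, 0.0], [0.0, -0.0, -1.0]]
ft_force: [0.4, 0.5, -2.6]
grip_width: 0.0156
gripper_force: 97.6
```

Emit:
{"method": "jog_arm", "body": {"hand": [0.005,0.005,0.005,0.005,0.005], "travel": [[0,0,-0.001],[0,0,-0.001],[0,0,-0.001],[0,0,0],[0,0,0]], "yaw": [0,0,0,0,0]}}

```text
time_s: 12.38
position: [0.4999, -0.0859, 0.1364]
tool_rot: [[-0.047, 0.999, -0.0], [0.999, 0.047, -0.0], [-0.0, -0.0, -1.0]]
ft_force: [0.1, -1.2, -3.5]
grip_width: 0.0153
gripper_force: 97.6
```

No contact yet, so I continue down in small steps.

Emit:
{"method": "jog_arm", "body": {"hand": [0.005,0.005,0.005,0.005,0.005], "travel": [[0,0,-0.001],[0,0,-0.001],[0,0,-0.001],[0,0,0],[0,0,0]], "yaw": [0,0,0,0,0]}}

```text
time_s: 13.0
position: [0.4998, -0.0859, 0.1334]
tool_rot: [[-0.047, 0.999, -0.0], [0.999, 0.047, 0.0], [0.0, -0.0, -1.0]]
ft_force: [-1.4, -0.1, -2.5]
grip_width: 0.0157
gripper_force: 97.6
```

Emit:
{"method": "jog_arm", "body": {"hand": [0.005,0.005,0.005,0.005,0.005], "travel": [[0,0,-0.001],[0,0,-0.001],[0,0,0],[0,0,0],[0,0,0]], "yaw": [0,0,0,0,0]}}

```text
time_s: 13.62
position: [0.4999, -0.0859, 0.1316]
tool_rot: [[-0.047, 0.999, 0.0], [0.999, 0.047, -0.0], [-0.0, 0.0, -1.0]]
ft_force: [-3.7, 0.8, 3.7]
grip_width: 0.0153
gripper_force: 98.5
```

Emit:
{"method": "jog_arm", "body": {"hand": [0.005,0.005,0.005,0.005,0.005], "travel": [[-0.0005,0,0],[-0.0005,0,0],[0,0,0],[0,0,-0.0005],[0,0,0]], "yaw": [0,0,0,0,0]}}

```text
time_s: 14.25
position: [0.4988, -0.0859, 0.1306]
tool_rot: [[-0.047, 0.999, -0.001], [0.999, 0.047, 0.0], [0.0, -0.001, -1.0]]
ft_force: [-0.2, -1.5, -4.4]
grip_width: 0.0151
gripper_force: 97.9
```

```bash
python3 -c "
from rig import env
s=env.observe();print(s['position'],s['ft_force'],s['wrist_torque'])"
```

```text
[ 0.49879521 -0.08586011  0.1305716 ] [-0.23687351 -1.51714496 -4.42614212] [-0.21051379  0.09849766  0.01448532]
```

Freed up, so it's slipping in. I continue down.

Emit:
{"method": "jog_arm", "body": {"hand": [0.005,0.005,0.005,0.005,0.005], "travel": [[0,0,-0.001],[0,0,-0.001],[0,0,-0.001],[0,0,0],[0,0,0]], "yaw": [0,0,0,0,0]}}

```text
time_s: 14.88
position: [0.4988, -0.0859, 0.1278]
tool_rot: [[-0.047, 0.999, -0.0], [0.999, 0.047, 0.0], [0.0, -0.0, -1.0]]
ft_force: [-0.1, -2.2, -3.9]
grip_width: 0.0156
gripper_force: 97.8
```

Emit:
{"method": "jog_arm", "body": {"hand": [0.005,0.005,0.005,0.005,0.005], "travel": [[0,0,-0.001],[0,0,-0.001],[0,0,0],[0,0,0],[0,0,0]], "yaw": [0,0,0,0,0]}}

```text
time_s: 15.5
position: [0.4989, -0.0859, 0.1259]
tool_rot: [[-0.047, 0.999, -0.0], [0.999, 0.047, 0.0], [0.0, -0.0, -1.0]]
ft_force: [-0.9, -0.1, -2.5]
grip_width: 0.0154
gripper_force: 97.8
```

Emit:
{"method": "jog_arm", "body": {"hand": [0.005,0.005,0.005,0.005,0.005], "travel": [[0,0,-0.001],[0,0,-0.001],[0,0,-0.001],[0,0,-0.001],[0,0,0]], "yaw": [0,0,0,0,0]}}

```text
time_s: 16.12
position: [0.4989, -0.0859, 0.1218]
tool_rot: [[-0.047, 0.999, -0.0], [0.999, 0.047, 0.0], [0.0, -0.0, -1.0]]
ft_force: [-1.5, -1.0, -2.5]
grip_width: 0.0153
gripper_force: 97.9
```

Emit:
{"method": "jog_arm", "body": {"hand": [0.005,0.005,0.005,0.005,0.005], "travel": [[0,0,-0.001],[0,0,-0.001],[0,0,-0.001],[0,0,0],[0,0,0]], "yaw": [0,0,0,0,0]}}

```text
time_s: 16.75
position: [0.4989, -0.0859, 0.1188]
tool_rot: [[-0.047, 0.999, -0.0], [0.999, 0.047, 0.0], [0.0, -0.0, -1.0]]
ft_force: [-1.8, -1.6, -4.3]
grip_width: 0.0152
gripper_force: 97.8
```

Emit:
{"method": "jog_arm", "body": {"hand": [0.005,0.005,0.005,0.005,0.005], "travel": [[0,0,-0.001],[0,0,-0.001],[0,0,0],[0,0,0],[0,0,0]], "yaw": [0,0,0,0,0]}}

```text
time_s: 17.38
position: [0.4989, -0.0858, 0.1169]
tool_rot: [[-0.047, 0.999, -0.0], [0.999, 0.047, 0.0], [0.0, -0.0, -1.0]]
ft_force: [-2.7, 4.1, -2.2]
grip_width: 0.0157
gripper_force: 107.1
```

Emit:
{"method": "jog_arm", "body": {"hand": [0.005,0.005,0.005,0.005,0.005], "travel": [[-0.0003,0.0005,0],[-0.0002,0,-0.0005],[0,0,-0.0005],[0,0,0],[0,0,0]], "yaw": [0,0,0,0,0]}}

```text
time_s: 18.0
position: [0.4986, -0.0855, 0.116]
tool_rot: [[-0.047, 0.999, 0.0], [0.999, 0.047, -0.0], [-0.0, 0.0, -1.0]]
ft_force: [-1.1, 1.2, -0.6]
grip_width: 0.0149
gripper_force: 107.1
```

Emit:
{"method": "jog_arm", "body": {"hand": [0.005,0.005,0.005,0.005,0.005], "travel": [[0,0,-0.001],[0,0,-0.001],[0,0,0],[0,0,0],[0,0,0]], "yaw": [0,0,0,0,0]}}

```text
time_s: 18.62
position: [0.4985, -0.0854, 0.114]
tool_rot: [[-0.047, 0.999, 0.0], [0.999, 0.047, -0.0], [-0.0, 0.0, -1.0]]
ft_force: [0.4, -1.7, -6.5]
grip_width: 0.0156
gripper_force: 106.3
```

Emit:
{"method": "jog_arm", "body": {"hand": [0.005,0.005,0.005,0.005,0.005], "travel": [[0,0,-0.001],[0,0,-0.001],[0,0,0],[0,0,0],[0,0,0]], "yaw": [0,0,0,0,0]}}

```text
time_s: 19.25
position: [0.4984, -0.0854, 0.112]
tool_rot: [[-0.047, 0.999, 0.0], [0.999, 0.047, -0.0], [-0.0, 0.0, -1.0]]
ft_force: [0.7, -5.3, -8.9]
grip_width: 0.0153
gripper_force: 109.2
```

Emit:
{"method": "jog_arm", "body": {"hand": [0.005,0.005,0.005,0.005,0.005], "travel": [[0,0,-0.001],[0,0,-0.0005],[0,0,0],[0,0,0],[0,0,0]], "yaw": [0,0,0,0,0]}}

```text
time_s: 19.88
position: [0.4986, -0.0853, 0.1107]
tool_rot: [[-0.047, 0.999, 0.001], [0.999, 0.047, -0.0], [-0.0, 0.001, -1.0]]
ft_force: [-0.1, 0.3, 2.3]
grip_width: 0.015
gripper_force: 107.1
```

Emit:
{"method": "jog_arm", "body": {"hand": [0.005,0.005,0.005,0.005,0.005], "travel": [[0,0,-0.0005],[0,0,0],[0,0,0],[0,0,0],[0,0,0]], "yaw": [0,0,0,0,0]}}

```text
time_s: 20.5
position: [0.4986, -0.0853, 0.1103]
tool_rot: [[-0.047, 0.999, 0.001], [0.999, 0.047, -0.0], [-0.0, 0.001, -1.0]]
ft_force: [1.3, -2.8, 3.3]
grip_width: 0.0153
gripper_force: 110.2
```

Run:
```python
from h import *
s=env.observe();print(s['position'],s['ft_force'],s['wrist_torque'])
snap('wrist','w4')
im=cv2.imread('pics/w4_full.png')
b=cv2.imread('pics/w3_full.png')
im=cv2.cvtColor(im,cv2.COLOR_BGR2LAB).astype(float)
```

```text
[ 0.49861575 -0.08528149  0.11029669] [ 1.2817876  -2.77465623  3.3099549 ] [1.74677564 0.23042961 0.07379398]
```

The pads hold a couple of about 1.7 Nm, so a slight tilt is binding the key in the socket. I'll ease the grip so it can settle.

Emit:
{"method": "jog_arm", "body": {"hand": [0.022,0.024,0.024,0.024,0.024], "travel": [[0,0,0],[0,0,0],[0,0,0],[0,0,0],[0,0,0]], "yaw": [0,0,0,0,0], "grip_force": 25}}

```text
time_s: 21.18
position: [0.4984, -0.0853, 0.1099]
tool_rot: [[-0.047, 0.999, -0.0], [0.999, 0.047, 0.0], [0.0, -0.0, -1.0]]
ft_force: [0.5, 0.9, -0.1]
grip_width: 0.0239
gripper_force: 0.0
```

Run:
```python
from h import *
np.set_printoptions(precision=3,suppress=True)
s=env.observe();print(s['position'],s['ft_force'],s['wrist_torque'])
a=env.get_image('wrist')[:,180:460]; b=env.get_image('scene')[130:250,330:430]
cv2.imwrite('pics/w5.png',np.hstack([cv2.resize(a,(420,600)),cv2.resize(b,(380,456),interpolation=cv2.INTER_CUBIC)[np.minimum(np.arange(600),455)]])[:,:,::-1])
for k in (.11,.115,.12): print([proj('scene',np.array(s['position'])*[1,1,0]+s['tool_rot'][:,0]*k+[0,0,h]) for h in(.112,.117,.122,.127)])
```

```text
[ 0.498 -0.085  0.11 ] [ 0.536  0.922 -0.108] [ 0.031 -0.023 -0.021]
[array([365.774, 185.073]), array([365.97 , 183.785]), array([366.167, 182.489]), array([366.366, 181.184])]
[array([365.103, 186.22 ]), array([365.297, 184.933]), array([365.493, 183.637]), array([365.69 , 182.332])]
[array([364.429, 187.374]), array([364.621, 186.087]), array([364.815, 184.791]), array([365.01 , 183.487])]
```

View pics/w5.png

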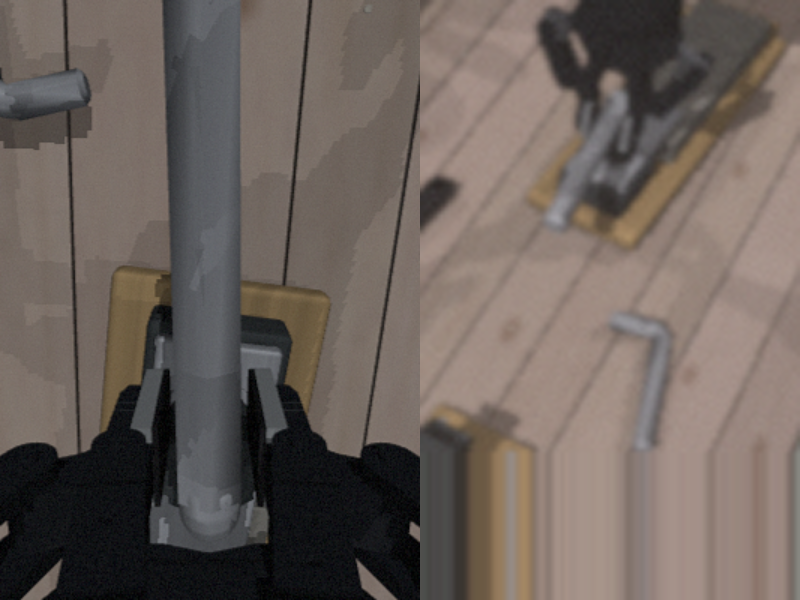

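The key stands in the socket with the long arm central between the open pads. Its end is at scene px (365.5,188). I'll check tilt and seating height with the edge fit.

```bash
cat > tilt.py <<'E'
from h import *
from scipy.optimize import least_squares
def tilt(rows=range(4,170,2)):
    im=cv2.GaussianBlur(cv2.cvtColor(env.get_image('wrist'),cv2.COLOR_RGB2LAB),(0,0),1).astype(float)
    S=[[],[]]
    for v in rows:
        g=np.abs(np.diff(im[v,:,2]))+.5*np.abs(np.diff(im[v,:,0]))
        for k0,i in ((0,np.arange(275,312)),(1,np.arange(326,362))):
            k=i[np.argmax(g[i])];n=np.arange(k-3,k+4);S[k0].append((v,(n*g[n]).sum()/g[n].sum()+.5))
    P=[]
    for s in S:
        s=np.array(s);m=np.ones(len(s),bool)
        for q in range(12):
            p=np.polyfit(s[m,0],s[m,1],1);r=s[:,1]-np.polyval(p,s[:,0]);t=max(.5,5*.7**q);m=abs(r)<t
        P.append(p);print('edge',p,m.sum(),len(m))
    w=P[1]-P[0];mid=(P[0]+P[1])/2
    c=env.calibration('wrist');H=np.array(c['hand_eye']);vs=np.arange(min(rows),max(rows),8.)
    def pt(a,h,v,u=None):
        u=c['cx'] if u is None else u
        d=H[:3,:3]@np.array([(u-c['cx'])/c['fx'],(v-c['cy'])/c['fy'],1]);o=H[:3,3]
        t=(h-.0049/np.cos(a)+np.tan(a)*o[0]-o[2])/(d[2]-np.tan(a)*d[0]);return t,o+t*d
    f=lambda p:np.array([.017*c['fx']/pt(p[0],p[1],v)[0] for v in vs])-np.polyval(w,vs)
    s=least_squares(f,[0,0]);a,h=s.x
    print('a deg %.2f h mm %.2f'%(np.degrees(a),h*1e3))
    A=pt(a,h,vs[0],np.polyval(mid,vs[0]))[1];B=pt(a,h,vs[-1],np.polyval(mid,vs[-1]))[1]
    print('tool pts mm',A*1e3,B*1e3,'yaw in tool',np.degrees(np.arctan2(A[1]-B[1],A[0]-B[0])))
    return a,h
E
python3 - <<'E'
from tilt import *
np.set_printoptions(precision=4,suppress=True)
tilt()
E
```

```text
edge [  0.0314 287.7584] 83 83
edge [  0.0009 339.5968] 83 83
a deg 4.31 h mm -3.85
tool pts mm [104.0084  -1.2697  -0.9244] [51.542  -0.5355 -4.8786] yaw in tool -0.8017286595436334
```

The arm rests about 4° low within the socket's play, and the bend works out at about 116.5 mm high against 117 expected, so the short arm is fully down. I'll slide the open fingers out along the long arm, then pull.

Emit:
{"method": "jog_arm", "body": {"hand": [0.027,0.027,0.027,0.027,0.027], "travel": [[-0.001,0.0172,0],[-0.001,0.0172,-0.001],[-0.001,0.0172,-0.001],[-0.001,0.0172,-0.001],[-0.001,0.0172,-0.001]], "yaw": [0,0,0,0,0]}}

```text
time_s: 21.95
position: [0.4933, 0.002, 0.1059]
tool_rot: [[-0.047, 0.999, 0.0], [0.999, 0.047, 0.0], [-0.0, 0.0, -1.0]]
ft_force: [0.8, -0.1, 0.8]
grip_width: 0.0269
gripper_force: 0.0
```

```bash
cat > arc.py <<'E'
from h import *
import sys
# TCP pose relative to screw: radius, angle; next 5-row arc steps of dphi (deg, clockwise) at R=.12
C=np.array([.500,-.1185]);s=env.observe();p=s['position'][:2]-C;phi=np.degrees(np.arctan2(p[1],p[0]));x=s['tool_rot'][:,0]
yaw=np.degrees(np.arctan2(x[1],x[0]));ph=np.radians(phi)
t=np.array([np.sin(ph),-np.cos(ph)]);F=s['ft_force'][:2]
print('R %.4f phi %.2f yaw %.2f  resist %.2f radial %.2f torque %.3f fz %.1f'%(np.hypot(*p),phi,yaw,-F@t,F@(p/np.hypot(*p)),-F@t*np.hypot(*p),s['ft_force'][2]))
d=float(sys.argv[1])if len(sys.argv)>1 else 3
q=[C+.12*np.array([np.cos(a),np.sin(a)]) for a in np.radians(phi-d*np.arange(26))]
for i in range(0,25,5): print([list((q[i+k+1]-q[i+k]).round(4)) for k in range(5)])
E
python3 arc.py 2.5
```

```text
R 0.1207 phi 93.18 yaw 92.71  resist -0.77 radial -0.12 torque -0.092 fz 0.8
[[np.float64(0.0052), np.float64(0.0002)], [np.float64(0.0052), np.float64(-0.0001)], [np.float64(0.0052), np.float64(-0.0003)], [np.float64(0.0052), np.float64(-0.0005)], [np.float64(0.0052), np.float64(-0.0007)]]
[[np.float64(0.0051), np.float64(-0.001)], [np.float64(0.0051), np.float64(-0.0012)], [np.float64(0.005), np.float64(-0.0014)], [np.float64(0.005), np.float64(-0.0016)], [np.float64(0.0049), np.float64(-0.0018)]]
[[np.float64(0.0048), np.float64(-0.0021)], [np.float64(0.0047), np.float64(-0.0023)], [np.float64(0.0046), np.float64(-0.0025)], [np.float64(0.0045), np.float64(-0.0027)], [np.float64(0.0044), np.float64(-0.0029)]]
[[np.float64(0.0043), np.float64(-0.003)], [np.float64(0.0041), np.float64(-0.0032)], [np.float64(0.004), np.float64(-0.0034)], [np.float64(0.0038), np.float64(-0.0036)], [np.float64(0.0037), np.float64(-0.0037)]]
[[np.float64(0.0035), np.float64(-0.0039)], [np.float64(0.0033), np.float64(-0.004)], [np.float64(0.0031), np.float64(-0.0042)], [np.float64(0.003), np.float64(-0.0043)], [np.float64(0.0028), np.float64(-0.0044)]]
```

Emit:
{"method": "jog_arm", "body": {"hand": [0.027,0.027,0.027,0.027,0.027], "travel": [[0.0052,0.0002,0],[0.0052,-0.0001,0],[0.0052,-0.0003,0],[0.0052,-0.0005,0],[0.0052,-0.0007,0]], "yaw": [-0.0436,-0.0436,-0.0436,-0.0436,-0.0436]}}

```text
time_s: 22.58
position: [0.5186, 0.0005, 0.1056]
tool_rot: [[0.171, 0.985, -0.003], [0.985, -0.171, 0.001], [0.001, -0.003, -1.0]]
ft_force: [-3.4, 1.8, 2.1]
grip_width: 0.0268
gripper_force: 1.8
```

Emit:
{"method": "jog_arm", "body": {"hand": [0.027,0.027,0.027,0.027,0.027], "travel": [[0.0051,-0.001,0],[0.0051,-0.0012,0],[0.005,-0.0014,0],[0,0,0],[0,0,0]], "yaw": [-0.0436,-0.0436,-0.0436,0,0]}}

```text
time_s: 23.2
position: [0.5341, -0.0036, 0.1058]
tool_rot: [[0.296, 0.955, -0.001], [0.955, -0.296, 0.001], [0.0, -0.001, -1.0]]
ft_force: [-2.4, 3.2, 1.7]
grip_width: 0.0269
gripper_force: 1.8
```

```bash
python3 arc.py 2.5|head -1; python3 -c "
from tilt import *
np.set_printoptions(precision=3,suppress=True)
tilt(range(4,150,2))"
```

```text
R 0.1198 phi 73.49 yaw 72.77  resist 3.20 radial 2.35 torque 0.384 fz 1.7
edge [  0.039 285.368] 5 73
edge [ -0.063 351.913] 5 73
a deg -19.68 h mm 12.04
tool pts mm [ 97.667   0.226 -28.102] [ 61.508  -0.324 -15.168] yaw in tool 0.8723435697376042
```

Emit:
{"method": "jog_arm", "body": {"hand": [0.027,0.027,0.027,0.027,0.027], "travel": [[0.005,-0.0016,0],[0.0049,-0.0018,0],[0.0048,-0.0021,0],[0.0047,-0.0023,0],[0.0046,-0.0025,0]], "yaw": [-0.0436,-0.0436,-0.0436,-0.0436,-0.0436]}}

```text
time_s: 23.88
position: [0.5586, -0.0143, 0.1059]
tool_rot: [[0.497, 0.867, -0.0], [0.867, -0.497, 0.001], [0.0, -0.0, -1.0]]
ft_force: [-2.4, 4.8, 1.7]
grip_width: 0.0266
gripper_force: 1.9
```

Emit:
{"method": "jog_arm", "body": {"hand": [0.027,0.027,0.027,0.027,0.027], "travel": [[0.0045,-0.0027,0],[0.0044,-0.0029,0],[0.0043,-0.003,0],[0,0,0],[0,0,0]], "yaw": [-0.0436,-0.0436,-0.0436,0,0]}}

```text
time_s: 24.5
position: [0.5717, -0.023, 0.106]
tool_rot: [[0.605, 0.796, 0.0], [0.796, -0.605, 0.0], [0.0, -0.0, -1.0]]
ft_force: [-1.5, 3.8, 1.1]
grip_width: 0.0272
gripper_force: 1.7
```

```bash
python3 arc.py 1
```

```text
R 0.1194 phi 53.11 yaw 52.79  resist 3.51 radial 2.15 torque 0.419 fz 1.1
[[np.float64(0.0017), np.float64(-0.0013)], [np.float64(0.0016), np.float64(-0.0013)], [np.float64(0.0016), np.float64(-0.0013)], [np.float64(0.0016), np.float64(-0.0014)], [np.float64(0.0016), np.float64(-0.0014)]]
[[np.float64(0.0015), np.float64(-0.0014)], [np.float64(0.0015), np.float64(-0.0014)], [np.float64(0.0015), np.float64(-0.0015)], [np.float64(0.0015), np.float64(-0.0015)], [np.float64(0.0014), np.float64(-0.0015)]]
[[np.float64(0.0014), np.float64(-0.0015)], [np.float64(0.0014), np.float64(-0.0016)], [np.float64(0.0014), np.float64(-0.0016)], [np.float64(0.0013), np.float64(-0.0016)], [np.float64(0.0013), np.float64(-0.0016)]]
[[np.float64(0.0013), np.float64(-0.0017)], [np.float64(0.0012), np.float64(-0.0017)], [np.float64(0.0012), np.float64(-0.0017)], [np.float64(0.0012), np.float64(-0.0017)], [np.float64(0.0012), np.float64(-0.0017)]]
[[np.float64(0.0011), np.float64(-0.0018)], [np.float64(0.0011), np.float64(-0.0018)], [np.float64(0.0011), np.float64(-0.0018)], [np.float64(0.001), np.float64(-0.0018)], [np.float64(0.001), np.float64(-0.0018)]]
```

Still only friction (about 0.42 Nm). Now fine steps, watching for the stop.

Emit:
{"method": "jog_arm", "body": {"hand": [0.027,0.027,0.027,0.027,0.027], "travel": [[0.0017,-0.0013,0],[0.0016,-0.0013,0],[0.0016,-0.0013,0],[0.0016,-0.0014,0],[0,0,0]], "yaw": [-0.0175,-0.0175,-0.0175,-0.0175,0]}}

```text
time_s: 25.12
position: [0.5784, -0.0287, 0.1059]
tool_rot: [[0.66, 0.751, 0.0], [0.751, -0.66, -0.0], [0.0, 0.0, -1.0]]
ft_force: [-1.8, 4.7, 1.0]
grip_width: 0.0269
gripper_force: 1.8
```

Emit:
{"method": "jog_arm", "body": {"hand": [0.027,0.027,0.027,0.027,0.027], "travel": [[0.0016,-0.0014,0],[0.0015,-0.0014,0],[0.0015,-0.0014,0],[0,0,0],[0,0,0]], "yaw": [-0.0175,-0.0175,-0.0175,0,0]}}

```text
time_s: 25.75
position: [0.5829, -0.0328, 0.1059]
tool_rot: [[0.698, 0.716, -0.0], [0.716, -0.698, -0.0], [-0.0, -0.0, -1.0]]
ft_force: [-1.2, 4.5, 2.6]
grip_width: 0.0271
gripper_force: 1.7
```

```bash
python3 arc.py 1|head -2
```

```text
R 0.1192 phi 45.97 yaw 45.71  resist 3.93 radial 2.39 torque 0.469 fz 2.6
[[np.float64(0.0015), np.float64(-0.0015)], [np.float64(0.0015), np.float64(-0.0015)], [np.float64(0.0014), np.float64(-0.0015)], [np.float64(0.0014), np.float64(-0.0015)], [np.float64(0.0014), np.float64(-0.0016)]]
```

Emit:
{"method": "jog_arm", "body": {"hand": [0.027,0.027,0.027,0.027,0.027], "travel": [[0.0008,-0.0008,0],[0.0007,-0.0007,0],[0.0007,-0.0007,0],[0.0007,-0.0008,0],[0,0,0]], "yaw": [-0.0087,-0.0087,-0.0087,-0.0087,0]}}

```text
time_s: 26.38
position: [0.5859, -0.0358, 0.1059]
tool_rot: [[0.723, 0.691, 0.0], [0.691, -0.723, 0.0], [0.0, 0.0, -1.0]]
ft_force: [-0.7, 4.0, 1.1]
grip_width: 0.0268
gripper_force: 1.8
```

```bash
python3 arc.py 1|head -2
```

```text
R 0.1192 phi 43.91 yaw 43.70  resist 3.38 radial 2.32 torque 0.403 fz 1.1
[[np.float64(0.0014), np.float64(-0.0015)], [np.float64(0.0014), np.float64(-0.0015)], [np.float64(0.0014), np.float64(-0.0016)], [np.float64(0.0014), np.float64(-0.0016)], [np.float64(0.0013), np.float64(-0.0016)]]
```

Emit:
{"method": "jog_arm", "body": {"hand": [0.027,0.027,0.027,0.027,0.027], "travel": [[0.0007,-0.0007,0],[0.0007,-0.0008,0],[0.0007,-0.0008,0],[0.0007,-0.0008,0],[0,0,0]], "yaw": [-0.0087,-0.0087,-0.0087,-0.0087,0]}}

```text
time_s: 27.0
position: [0.5887, -0.0389, 0.1059]
tool_rot: [[0.747, 0.665, 0.0], [0.665, -0.747, 0.0], [0.0, 0.0, -1.0]]
ft_force: [-1.3, 3.9, 1.1]
grip_width: 0.0272
gripper_force: 1.8
```

```bash
python3 arc.py 1|head -2
```

```text
R 0.1192 phi 41.90 yaw 41.70  resist 3.77 radial 1.68 torque 0.450 fz 1.1
[[np.float64(0.0014), np.float64(-0.0016)], [np.float64(0.0014), np.float64(-0.0016)], [np.float64(0.0013), np.float64(-0.0016)], [np.float64(0.0013), np.float64(-0.0016)], [np.float64(0.0013), np.float64(-0.0017)]]
```

Emit:
{"method": "jog_arm", "body": {"hand": [0.027,0.027,0.027,0.027,0.027], "travel": [[0.0007,-0.0008,0],[0.0007,-0.0008,0],[0.0007,-0.0008,0],[0.0007,-0.0008,0],[0,0,0]], "yaw": [-0.0087,-0.0087,-0.0087,-0.0087,0]}}

```text
time_s: 27.62
position: [0.5915, -0.0421, 0.1059]
tool_rot: [[0.769, 0.639, 0.0], [0.639, -0.769, -0.0], [0.0, 0.0, -1.0]]
ft_force: [0.3, 4.8, 0.6]
grip_width: 0.0271
gripper_force: 1.8
```

```bash
python3 arc.py 1|head -2
```

```text
R 0.1191 phi 39.85 yaw 39.71  resist 3.51 radial 3.33 torque 0.418 fz 0.6
[[np.float64(0.0013), np.float64(-0.0016)], [np.float64(0.0013), np.float64(-0.0016)], [np.float64(0.0013), np.float64(-0.0017)], [np.float64(0.0012), np.float64(-0.0017)], [np.float64(0.0012), np.float64(-0.0017)]]
```

Emit:
{"method": "jog_arm", "body": {"hand": [0.027,0.027,0.027,0.027,0.027], "travel": [[0.0007,-0.0008,0],[0.0006,-0.0008,0],[0.0006,-0.0008,0],[0.0006,-0.0008,0],[0,0,0]], "yaw": [-0.0087,-0.0087,-0.0087,-0.0087,0]}}

```text
time_s: 28.25
position: [0.594, -0.0453, 0.1059]
tool_rot: [[0.791, 0.612, 0.0], [0.612, -0.791, 0.0], [0.0, 0.0, -1.0]]
ft_force: [-0.4, 4.1, 0.6]
grip_width: 0.0269
gripper_force: 1.8
```

```bash
python3 arc.py 1|head -2
```

```text
R 0.1191 phi 37.91 yaw 37.72  resist 3.48 radial 2.17 torque 0.414 fz 0.6
[[np.float64(0.0013), np.float64(-0.0017)], [np.float64(0.0012), np.float64(-0.0017)], [np.float64(0.0012), np.float64(-0.0017)], [np.float64(0.0012), np.float64(-0.0017)], [np.float64(0.0012), np.float64(-0.0017)]]
```

Emit:
{"method": "jog_arm", "body": {"hand": [0.027,0.027,0.027,0.027,0.027], "travel": [[0.0006,-0.0008,0],[0.0006,-0.0008,0],[0.0006,-0.0009,0],[0.0006,-0.0009,0],[0,0,0]], "yaw": [-0.0087,-0.0087,-0.0087,-0.0087,0]}}

```text
time_s: 28.88
position: [0.5964, -0.0488, 0.1059]
tool_rot: [[0.812, 0.584, 0.0], [0.584, -0.812, -0.0], [0.0, 0.0, -1.0]]
ft_force: [0.2, 4.2, 1.5]
grip_width: 0.0268
gripper_force: 1.8
```

```bash
python3 arc.py 1|head -2
```

```text
R 0.1190 phi 35.90 yaw 35.72  resist 3.26 radial 2.64 torque 0.388 fz 1.5
[[np.float64(0.0012), np.float64(-0.0017)], [np.float64(0.0012), np.float64(-0.0017)], [np.float64(0.0012), np.float64(-0.0017)], [np.float64(0.0011), np.float64(-0.0018)], [np.float64(0.0011), np.float64(-0.0018)]]
```

Emit:
{"method": "jog_arm", "body": {"hand": [0.027,0.027,0.027,0.027,0.027], "travel": [[0.0006,-0.0009,0],[0.0006,-0.0009,0],[0.0006,-0.0009,0],[0.0006,-0.0009,0],[0,0,0]], "yaw": [-0.0087,-0.0087,-0.0087,-0.0087,0]}}

```text
time_s: 29.5
position: [0.5987, -0.0524, 0.1059]
tool_rot: [[0.832, 0.555, -0.0], [0.555, -0.832, -0.0], [-0.0, -0.0, -1.0]]
ft_force: [0.1, 3.3, 1.4]
grip_width: 0.0268
gripper_force: 1.8
```

```bash
python3 arc.py 1|head -2; python3 -c "
from tilt import *
np.set_printoptions(precision=3,suppress=True)
tilt(range(4,150,2))"
```

```text
R 0.1188 phi 33.82 yaw 33.73  resist 2.70 radial 1.91 torque 0.321 fz 1.4
[[np.float64(0.0012), np.float64(-0.0018)], [np.float64(0.0011), np.float64(-0.0018)], [np.float64(0.0011), np.float64(-0.0018)], [np.float64(0.0011), np.float64(-0.0018)], [np.float64(0.001), np.float64(-0.0018)]]
edge [  0.014 285.102] 3 73
edge [ -0.059 343.829] 4 73
a deg -12.21 h mm 11.56
tool pts mm [100.852  -1.234 -15.285] [60.637 -2.581 -6.579] yaw in tool 1.9188547524801804
```

Emit:
{"method": "jog_arm", "body": {"hand": [0.027,0.027,0.027,0.027,0.027], "travel": [[0.0006,-0.0009,0],[0.0006,-0.0009,0],[0.0006,-0.0009,0],[0.0006,-0.0009,0],[0,0,0]], "yaw": [-0.0087,-0.0087,-0.0087,-0.0087,0]}}

```text
time_s: 30.18
position: [0.6011, -0.0559, 0.1059]
tool_rot: [[0.85, 0.526, -0.0], [0.526, -0.85, 0.0], [-0.0, -0.0, -1.0]]
ft_force: [-0.0, 5.3, 1.4]
grip_width: 0.0272
gripper_force: 2.1
```

```bash
python3 arc.py 1|head -2
```

```text
R 0.1189 phi 31.76 yaw 31.74  resist 4.49 radial 2.74 torque 0.534 fz 1.4
[[np.float64(0.0011), np.float64(-0.0018)], [np.float64(0.0011), np.float64(-0.0018)], [np.float64(0.001), np.float64(-0.0018)], [np.float64(0.001), np.float64(-0.0018)], [np.float64(0.001), np.float64(-0.0019)]]
```

Resistance is rising. Next a 1° step.

Emit:
{"method": "jog_arm", "body": {"hand": [0.027,0.027,0.027,0.027,0.027], "travel": [[0.0005,-0.0009,0],[0.0006,-0.0009,0],[0,0,0],[0,0,0],[0,0,0]], "yaw": [-0.0087,-0.0087,0,0,0]}}

```text
time_s: 30.8
position: [0.6021, -0.0575, 0.1059]
tool_rot: [[0.859, 0.511, -0.0], [0.511, -0.859, 0.0], [-0.0, -0.0, -1.0]]
ft_force: [-0.6, 4.9, 0.2]
grip_width: 0.0269
gripper_force: 2.3
```

```bash
python3 arc.py 1|head -2
```

```text
R 0.1189 phi 30.84 yaw 30.76  resist 4.52 radial 1.98 torque 0.538 fz 0.2
[[np.float64(0.0011), np.float64(-0.0018)], [np.float64(0.001), np.float64(-0.0018)], [np.float64(0.001), np.float64(-0.0018)], [np.float64(0.001), np.float64(-0.0019)], [np.float64(0.0009), np.float64(-0.0019)]]
```

Emit:
{"method": "jog_arm", "body": {"hand": [0.027,0.027,0.027,0.027,0.027], "travel": [[0.0005,-0.0009,0],[0.0005,-0.0009,0],[0,0,0],[0,0,0],[0,0,0]], "yaw": [-0.0087,-0.0087,0,0,0]}}

```text
time_s: 31.42
position: [0.6031, -0.0592, 0.1059]
tool_rot: [[0.868, 0.496, -0.0], [0.496, -0.868, 0.0], [-0.0, -0.0, -1.0]]
ft_force: [-1.7, 5.9, 2.0]
grip_width: 0.0268
gripper_force: 2.5
```

```bash
python3 arc.py 1|head -2
```

```text
R 0.1189 phi 29.89 yaw 29.76  resist 6.01 radial 1.47 torque 0.715 fz 2.0
[[np.float64(0.001), np.float64(-0.0018)], [np.float64(0.001), np.float64(-0.0018)], [np.float64(0.001), np.float64(-0.0019)], [np.float64(0.0009), np.float64(-0.0019)], [np.float64(0.0009), np.float64(-0.0019)]]
```

Emit:
{"method": "jog_arm", "body": {"hand": [0.027,0.027,0.027,0.027,0.027], "travel": [[0.0005,-0.0009,0],[0.0005,-0.0009,0],[0,0,0],[0,0,0],[0,0,0]], "yaw": [-0.0087,-0.0087,0,0,0]}}

```text
time_s: 32.05
position: [0.604, -0.061, 0.1059]
tool_rot: [[0.877, 0.481, -0.0], [0.481, -0.877, 0.0], [-0.0, -0.001, -1.0]]
ft_force: [-0.9, 5.4, 2.1]
grip_width: 0.0271
gripper_force: 2.8
```

```bash
python3 arc.py 1|head -2
```

```text
R 0.1189 phi 28.94 yaw 28.77  resist 5.14 radial 1.82 torque 0.611 fz 2.1
[[np.float64(0.001), np.float64(-0.0018)], [np.float64(0.001), np.float64(-0.0019)], [np.float64(0.0009), np.float64(-0.0019)], [np.float64(0.0009), np.float64(-0.0019)], [np.float64(0.0009), np.float64(-0.0019)]]
```

Emit:
{"method": "jog_arm", "body": {"hand": [0.027,0.027,0.027,0.027,0.027], "travel": [[0.0005,-0.0009,0],[0.0005,-0.0009,0],[0,0,0],[0,0,0],[0,0,0]], "yaw": [-0.0087,-0.0087,0,0,0]}}

```text
time_s: 32.67
position: [0.605, -0.0627, 0.1059]
tool_rot: [[0.885, 0.466, -0.001], [0.466, -0.885, 0.001], [-0.0, -0.001, -1.0]]
ft_force: [-0.9, 5.7, 2.0]
grip_width: 0.0272
gripper_force: 3.0
```

```bash
python3 arc.py 1|head -2
```

```text
R 0.1189 phi 28.00 yaw 27.77  resist 5.46 radial 1.87 torque 0.649 fz 2.0
[[np.float64(0.001), np.float64(-0.0019)], [np.float64(0.0009), np.float64(-0.0019)], [np.float64(0.0009), np.float64(-0.0019)], [np.float64(0.0009), np.float64(-0.0019)], [np.float64(0.0008), np.float64(-0.0019)]]
```

The stop is firm: torque rose steadily from about 0.42 to 0.65 Nm with no more yielding, at a pull of about 5.5-6 N. Back off gently.

Emit:
{"method": "jog_arm", "body": {"hand": [0.027,0.027,0.027,0.032,0.04], "travel": [[-0.0011,0.0021,0],[-0.0011,0.0021,0],[-0.0011,0.0021,0],[-0.0012,0.002,0],[-0.0012,0.002,0]], "yaw": [0.0175,0.0175,0.0175,0.0175,0.0175]}}

```text
time_s: 33.3
position: [0.5996, -0.0532, 0.1059]
tool_rot: [[0.84, 0.542, 0.001], [0.542, -0.84, -0.001], [-0.0, 0.001, -1.0]]
ft_force: [-0.4, 0.4, -0.6]
grip_width: 0.0399
gripper_force: 0.0
```

```bash
python3 arc.py 1|head -1; python3 -c "
from h import *
snap('wrist','w6')"
```

```text
R 0.1191 phi 33.23 yaw 32.82  resist 0.53 radial -0.16 torque 0.064 fz -0.6
```

View pics/w6.png

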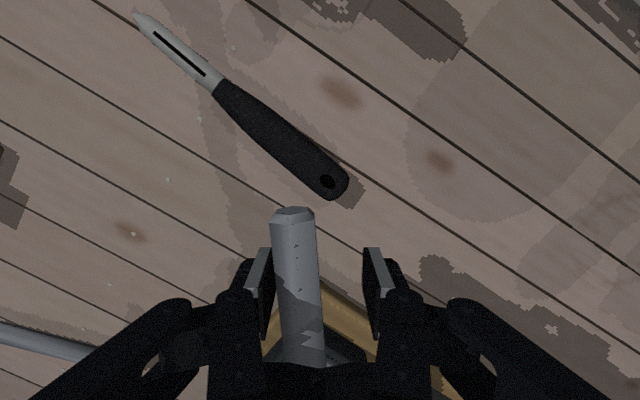

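The key stands in the screw between the open fingers, with its end at (293,212). The force is zero and the pads clear it by about 3 mm. I'll open more, lift away, then check.

Emit:
{"method": "jog_arm", "body": {"hand": [0.055,0.06,0.06,0.06,0.06], "travel": [[0,0,0],[0,0,0],[0,0,0.015],[0,0,0.03],[0,0,0.04]], "yaw": [0,0,0,0,0]}}

```text
time_s: 33.98
position: [0.5993, -0.0527, 0.1924]
tool_rot: [[0.841, 0.541, -0.001], [0.541, -0.841, 0.0], [-0.0, -0.0, -1.0]]
ft_force: [-0.1, -0.8, 0.5]
grip_width: 0.0599
gripper_force: 0.0
```

Emit:
{"method": "jog_arm", "body": {"hand": [0.06,0.06,0.06,0.06,0.06], "travel": [[0,0,0.03],[0,0.04,0.02],[0,0.04,0],[0,0,0],[0,0,0]], "yaw": [0,0,0,0,0]}}

```text
time_s: 34.6
position: [0.5995, 0.0268, 0.2415]
tool_rot: [[0.841, 0.541, 0.001], [0.541, -0.841, -0.0], [0.0, 0.001, -1.0]]
ft_force: [-0.2, -0.7, -0.3]
grip_width: 0.0602
gripper_force: 0.0
```

Run:
```python
from h import *
np.set_printoptions(precision=4,suppress=True)
s=env.observe();print(s['time_s'],s['position'],s['ft_force'])
snap('wrist','w7');snap('top','t7')
# fit arm pixels in top image: candidate end for various arm angles
im=cv2.GaussianBlur(cv2.cvtColor(cv2.imread('pics/t7.png'),cv2.COLOR_BGR2HSV),(0,0),.6).astype(np.float32)
C=np.array([.5,-.1185])
for phi in range(22,42,2):
    u=np.array([np.cos(np.radians(phi)),np.sin(np.radians(phi))])
    P=np.array([proj('top',np.r_[C+u*r,.113]) for r in np.arange(.0,.175,.01)],np.float32)
    V=cv2.remap(im,P[:,:1],P[:,1:],cv2.INTER_LINEAR)[:,0]
    print(phi,V[:,1].round().astype(int))
```

```text
34.6 [0.5995 0.0268 0.2415] [-0.1674 -0.7308 -0.2771]
22 [36 37 37 28 41 44 45 47 42 40 41 41 36 37 37 36 35 36]
24 [36 37 37 24 20 35 41 46 42 39 42 44 36 35 34 36 36 36]
26 [36 37 37 18 12 20 30 43 42 41 42 42 36 36 35 35 35 36]
28 [36 37 37 12 10 12 16 29 38 41 43 41 39 37 37 36 36 36]
30 [36 37 36  8 12 11 11 13 23 31 37 38 36 37 36 38 35 37]
32 [36 37 36  9 12 12 13 12 11 11 15 18 37 39 37 37 35 36]
34 [36 36 35  9 14 14 14 13 14 14 13 13 34 35 36 36 39 38]
36 [36 36 35  9 15 15 15 15 14 14 15 15 19 35 37 37 38 38]
38 [36 36 34  9 15 15 15 15 15 14 15 14 14 33 37 37 37 37]
40 [36 36 34 13 15 15 14 15 13 14 11 10 10 39 35 36 40 40]
```

Run:
```python
from h import *
np.set_printoptions(precision=4,suppress=True)
# w6 pose
R=np.array([[.84,.542,0],[.542,-.84,0],[0,0,-1.]]);st={'position':np.array([.5996,-.0532,.1059]),'tool_rot':R}
C=np.array([.5,-.1185])
for z in(.105,.11,.115):
    e=atz('wrist',293,214,z,st);d=e[:2]-C;print(z,e,np.hypot(*d),np.degrees(np.arctan2(d[1],d[0])))
# w7: sample along arm
st=env.observe();im=cv2.GaussianBlur(cv2.cvtColor(cv2.imread('pics/w7_full.png'),cv2.COLOR_BGR2HSV),(0,0),.6).astype(np.float32)
for n,cam,I,s in(('w7','wrist',im,st),('s','scene',cv2.cvtColor(env.get_image('scene'),cv2.COLOR_RGB2HSV).astype(np.float32),None)):
  for phi in range(30,44,2):
    u=np.array([np.cos(np.radians(phi)),np.sin(np.radians(phi))])
    P=np.array([proj(cam,np.r_[C+u*r,.113],s) for r in np.arange(-.02,.175,.01)],np.float32)
    V=cv2.remap(I,P[:,:1],P[:,1:],cv2.INTER_LINEAR)[:,0]
    print(n,phi,P[0].round(),P[-1].round(),V[:,1].round().astype(int))
```

```text
0.105 [ 0.6198 -0.028   0.105 ] 0.15011788613333585 37.06991297789963
0.11 [ 0.6215 -0.0274  0.11  ] 0.15181933908619827 36.87030692091748
0.115 [ 0.6231 -0.0268  0.115 ] 0.15352259377654232 36.67512759299018
w7 30 [390. 383.] [416. 188.] [ 67 141  76  18  18  19  67 127 147 115 170 133  17  21  42  38  40  42
  40  39]
w7 32 [391. 383.] [409. 188.] [ 92 144  76  16  18  14  20 132 137 110 108 117  17  12  42  41  40  38
  40  52]
w7 34 [391. 383.] [401. 188.] [104 146  76  18  17  15  16  42  92 132  84 176 133  13  19  19  18  20
  43  41]
w7 36 [392. 383.] [393. 188.] [ 93 144  76  19  14  17  15  22 102 120  90 148 141  86  17  13  16  17
  43  59]
w7 38 [393. 383.] [386. 189.] [108 135  76  20  15  18  16  16  33 157 153  87 113  90  16  16  19  16
  65 127]
w7 40 [394. 383.] [378. 190.] [107 126  76  21  16  17  19  17  15  44  87  73  35  21  19  20  20  19
  38  50]
w7 42 [394. 383.] [371. 191.] [110 129  76  22  17  16  18  18  17  15  16  17  50  77  39  37  39  37
  41  40]
s 30 [390. 155.] [326. 154.] [18  8  8  7  9  7  8  8  7  8 12 15 20 30 35 39 41 43 46 47]
s 32 [390. 154.] [327. 156.] [18  8  8  8  9  7  8  9  8  7  7  7  8 16 20 26 30 38 46 45]
s 34 [390. 154.] [327. 157.] [19  8  8  8  9  7  8  8  8  8  7  7  9  7  8 10 11 22 47 46]
s 36 [390. 154.] [327. 158.] [19  8  8  8  9  7  8  8  9  8  8  7  8  8  9  6  8  7 44 46]
s 38 [390. 154.] [327. 160.] [19  8  8  8  9  7  7  7  8  8  9  7  8  8  7  8  9  6 41 47]
s 40 [390. 154.] [328. 161.] [19  7  8  8  9  7  7  7  7  8  8  6  8  9  6  8  7  9 39 45]
s 42 [390. 154.] [328. 162.] [19  7  8  9  9  7  7  7  8  9  8  9 10 12  8 12 10 12 41 44]
```

The end of the key lies 0.150 m from the screw axis at 37°, and in the scene view the arm runs unbroken from the axis to there. So the key stands in the screw, tightened against the stop, and the robot is clear.

```bash
python3 -c "
from rig import env
print(env.close_job())"
```

```text
the job is handed in; nothing more can be done
None
```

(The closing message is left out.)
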